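Couple the valve test rig and set it half open

TASK

Take the loose steel sleeve out of its wooden cradle and push it onto the valve rig's outlet spigot until it is fully home against the collar, leaving the valve practically shut meanwhile. Then swing the valve's hand lever to the half-open mark, 45 degrees from the shut stop, without swinging it far past that mark, and let go. Leave the spanner, the flange and the reducer where they are.

Things in the scene. Friction and masses are not known exactly. Their poses are not given: they have to be found in the camera images.
- valve_rig: Fixed valve test rig: grey base plate 150 x 240 x 10 mm, a horizontal pipe (axis along the rig's y, 90 mm above the bench) and a dark ball valve body in its middle. Origin: on the bench under the valve's stem (the stem axis is vertical through it), z up. The outlet with collar and spigot is on +y, the capped blind inlet on -y (to y = -135 mm).
- spigot_tip (a point): Centre of the free end of the bare steel outlet spigot, 140 mm from the stem axis, 90 mm above the bench; y axis as the rig's, pointing out of the spigot. Spigot: 38 mm diameter, 55 mm long, the last 8 mm tapered to 26 mm diameter; behind it the dark round collar, 70 mm diameter, 12 mm thick, its face 85 mm from the stem axis.
- half_mark (a point): Half-open mark: outer end of the longest of three raised dark ribs on the flat quadrant plate under the lever (plate radius 74 mm, top 136 mm above the bench), 90 mm from the stem axis, in the direction halfway between the rig's -x and -y. The short ribs mark shut (rig -x) and fully open (rig -y).
- sleeve_home (a point): Point on the spigot's axis, 32 mm out from the collar's face: where the sleeve's centre lies when it is fully home. Axes as the rig's.
- valve_lever (a joint): Angle of the valve's hand lever about the vertical stem, rad: 0 = shut stop (lever along the rig's -x), 0.785 = half-open mark, 1.571 = fully open stop (lever along the rig's -y); grows counter-clockwise seen from above. It stays where it is left.
- lever_grip (a point): Centre of the lever's black rubber grip, 120 mm from the stem axis, 152 mm above the bench. The grip is 65 mm long along the lever (85 to 150 mm from the stem), 20 mm wide, 16 mm high; its x axis runs along the lever towards the stem. Rest of the lever: steel bar 14 mm wide, 6 mm thick.
- sleeve: Loose plain steel sleeve (tube): outer diameter 50 mm, bore 42 mm, length 64 mm, open at both ends, 0.2 to 0.4 kg. Origin: its centre, on its axis; x along its axis. It starts lying level in the cradle, axis 60 mm above the bench.
- cradle: Fixed wooden cradle, 46 x 46 mm, 39 mm high, with a shallow groove along its x in which the sleeve lies (underside of the sleeve 36 mm above the bench; the cradle is narrower than the sleeve's diameter). Origin: centre of its underside.
- reducer: Bystander: dark cast cone-shaped reducer, 72 mm diameter below, 44 mm above, 70 mm high, standing. Origin: centre of its underside.
- flange: Bystander: dark flange with hub, lying flat, 90 mm diameter, 34 mm high. Origin: centre of its underside.
- spanner: Bystander: steel spanner, 170 mm long, lying flat along its x. Origin: under its middle.
Things that resemble listed ones, but are neither listed nor needed, are in the scene too. Of the things shaped like the sleeve, the steel one is meant.

How it is judged:
By the outcome, as a careful person would: the job done as asked, in the order asked, and still so for the second after the job is handed in, with the robot touching nothing.
It also fails if it takes over 64 s, if anything falls off the work surface, if the arm or the gripper's body presses on something with over 40 N, if the wrist force passes 120 N, or if a joint passes its speed limit or range.

ROBOT

A 7-joint arm with a two-finger parallel gripper is mounted at the origin on the work surface. World frame = base frame: x ahead of the robot, y to its left, z up, the work surface at z = 0. Lengths are in m, angles in rad, forces in N, time in s.
With the tool pointing down it reaches from about 0.35 to 0.9 m from the base axis. Payload 19.9 kg.
Tool frame: the origin (TCP) lies on the centre line of the jaws, within the pads' length; the fingertips stand 22 mm ahead of it and the grasp point (between the pads) lies 3 mm ahead of it; z points along the fingers, y is the line along which they close (so a half turn about z gives the same grasp; the last joint's range is limited). The gripper opens to 94 mm and grips with 3 to 60 N. Pads are 16 mm wide; open, the fingers measure 119 mm over their backs; the gripper's body (75 mm by 177 mm) begins 78 mm behind the grasp point.
Start: joints at [-1.359, 0.417, -0.01, 1.614, 0.005, 1.111, -0.053], TCP at [0.156, 0.605, 0.227] pointing down, gripper open.
Joint ranges: [-2.81, 2.81], [-0.39, 2.02], [-1.27, 1.25], [0.06, 2.57], [-1.19, 4.33], [0.19, 2], [-2.82, 2.82]. Speed limits (rad/s): [1.89, 1.89, 2.39, 2.39, 3.01, 3.01, 3.01].

INTERFACE

Orientations are given as a unit quaternion [w, x, y, z].
In Python, from bench import readout, vision, order gives the robot as it stands. The module is installed in compiled form; this text tells all that it offers.
- The arm moves only by the tool send_rows, never from a script. Its argument "motion" is a list of rows, each a list of 2 entries, a list of its own where there are three numbers: the shift along the tool's x, y, z in cm, then the turn, a rotation vector about the tool's x, y, z in degrees. In form: [[[dx, dy, dz], [rx, ry, rz]], ...]. A call has 1 to 8 rows; each row shifts and turns the commanded pose from where the row before left it, along the tool's axes as they then stand; what a row does not reach is not made up. A row lasts 1/10 s, in which the tool goes at most 50 mm and 8.59 degrees, less where a joint would pass 70% of its speed; a pose out of reach is approached as far as the arm can. A call is refused whole if a number of a shift passes 5 or a number of a turn 8.59, either way. A call with a gripper value outside its range is refused whole. "jaw" is the opening, from 0 (shut) to 1 (fully open), set as the call begins (left out, the last holds). The fingers move at their own pace and stop on an object; the grip force is fixed at half the most. Time passes only in rows, so rows that do not move let the fingers close. It gives the time, the measured TCP pose, the force, the opening and the grip force at its end, in the units of the state.
- readout.get_state(): the state, without advancing time (a new reading comes with each control period).
- vision.snapshot(name): name is "scene" or "top" or "wrist"; returns a dict with "pixels" (420x560x3 uint8, red, green, blue), "intrinsics" (3x3 intrinsics, pixels), "k1" (the pictures are not rectified: a ray, as slopes to the right and down, at radius r is drawn at 1 + k1 r^2 times it, then the intrinsics apply), "pose" (4x4, takes a point from camera to world coordinates); the wrist camera has in their place "mount" (4x4, takes a point from camera to tool coordinates, whose origin is the TCP and whose axes are the flange's). Camera axes: x right, y up, looking along -z (the intrinsics and any distortion apply to the point x, -y, -z); pixel columns grow to the right and rows downward; lengths in m; the calibration is good to about 2 mm. A picture is of the moment at which its call begins: read the wrist's pose just before it. There is no depth.
- order.hand_in(): hands the job in; it is judged then, once.
The state is a dict: "time_s": time; "joints": joint angles; "joint_velocities": joint speeds; "joint_efforts": joint torques, N m; "position": TCP position; "tcp_rot": TCP orientation; "force": force on the tool from outside, world axes, zero at the start; "ft_torque": the same for the moment, N m; "opening": opening from 0.0 (shut) to 1.0 (fully open); "gripper_force": force on a finger pad.
Only numpy, scipy, OpenCV 4.12 (cv2) and the standard library are available. Lean on these libraries where they do the work, as an engineer would, in place of code of your own. Each camera call takes 0.05 s, during which the arm holds its last target. There are 200 camera calls.

## Working session

There is one attempt and no reset: what is moved stays moved. The work goes in short steps, Python scripts to look and compute and a tool call to move; the robot and the scene stay as the last step left them, time stands still between calls to the robot, and variables do not carry over. Pictures are saved under pics/ and viewed, at most 10 in all, crops included, and the job is handed in when it is done.

Besides the shell and the picture viewer there is one more tool, called as name(argument=value, ...) on one line, values as JSON. send_rows: Moves the arm, as the interface text tells. Its arguments: {"type":"object","properties":{"motion":{"type":"array","items":{"type":"array"}},"jaw":{"type":"number"}},"required":["motion"]}

```bash
mkdir -p pics; python3 - <<'E'
from bench import readout, vision
import cv2, numpy as np, pickle
s=readout.get_state(); print({k:np.round(v,3).tolist() for k,v in s.items()})
d={}
for n in ["scene","top","wrist"]:
    d[n]=vision.snapshot(n); cv2.imwrite(f"pics/{n}0.png",d[n]["pixels"][...,::-1])
    print(n,{k:np.round(v,4).tolist() for k,v in d[n].items() if k!="pixels"})
pickle.dump(d,open("d0.pkl","wb"))
E
```

```text
{'time_s': 0.0, 'joints': [-1.36, 0.418, -0.01, 1.614, 0.005, 1.111, -0.053], 'joint_velocities': [0.001, -0.0, -0.0, 0.003, -0.001, -0.001, -0.001], 'joint_efforts': [0.0, -85.127, 0.638, -42.597, -0.049, 0.019, 0.0], 'position': [0.156, 0.605, 0.227], 'tcp_rot': [-0.0, 0.126, 0.992, -0.001], 'force': [0.609, -0.15, 0.048], 'ft_torque': [0.018, -0.057, -0.028], 'gripper_force': 0.0, 'opening': 1.002}
scene {'intrinsics': [[513.8201, 0.0, 282.8181], [0.0, 513.8201, 213.3225], [0.0, 0.0, 1.0]], 'k1': 0.0425, 'pose': [[-0.6305, -0.4502, 0.6323, 1.2681], [0.7759, -0.3434, 0.5292, 0.5592], [-0.0211, 0.8243, 0.5658, 0.7858], [0.0, 0.0, 0.0, 1.0]]}
top {'intrinsics': [[389.2919, 0.0, 278.734], [0.0, 389.2919, 211.4843], [0.0, 0.0, 1.0]], 'k1': -0.072, 'pose': [[0.0168, 0.9869, -0.1604, 0.4146], [-0.9996, 0.0201, 0.0193, -0.0217], [0.0223, 0.16, 0.9869, 0.9883], [0.0, 0.0, 0.0, 1.0]]}
wrist {'intrinsics': [[344.9869, 0.0, 285.7824], [0.0, 344.9869, 210.2838], [0.0, 0.0, 1.0]], 'k1': -0.06, 'mount': [[0.0001, 0.9592, 0.2827, 0.0833], [1.0, -0.0002, 0.0002, 0.0001], [0.0002, 0.2827, -0.9592, -0.1578], [0.0, 0.0, 0.0, 1.0]]}
```

View pics/scene0.png

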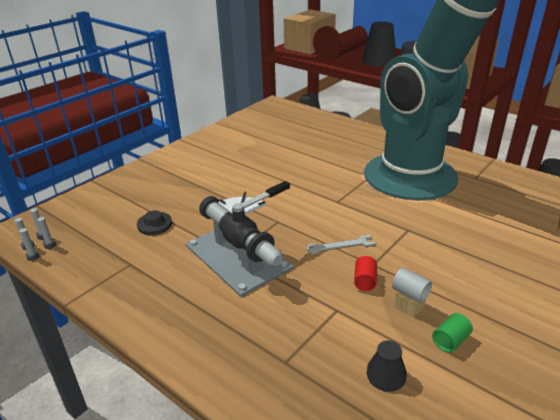

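View pics/top0.png

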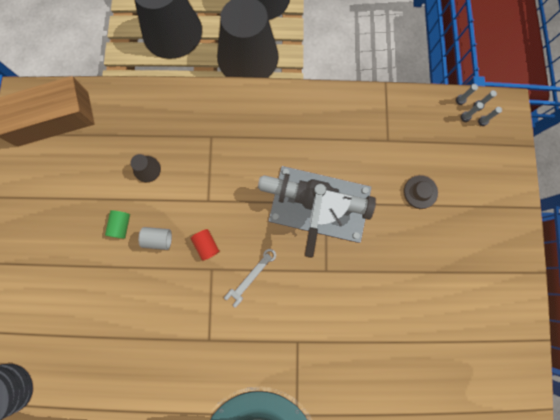

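```bash
cat > h.py <<'E'
import numpy as np, cv2
from scipy.optimize import least_squares
from scipy.spatial.transform import Rotation as R
def rot(q): return R.from_quat(np.r_[q[1:],q[0]])
def campose(s,state=None):
    if "pose" in s: return np.array(s["pose"])
    T=np.eye(4); T[:3,:3]=rot(state["tcp_rot"]).as_matrix(); T[:3,3]=state["position"]
    return T@np.array(s["mount"])
def project(P,s,T):
    p=(np.atleast_2d(P)-T[:3,3])@T[:3,:3]
    u=np.c_[p[:,0],-p[:,1]]/-p[:,2:]
    u=u*(1+s["k1"]*(u**2).sum(1,keepdims=True))
    K=np.array(s["intrinsics"]); return u*[K[0,0],K[1,1]]+K[:2,2]
def onplane(uv,s,T,z):
    return least_squares(lambda q:(project([*q,z],s,T)[0]-uv),[.55,0]).x
def tri(obs):  # [(uv,s,T)...]
    r=least_squares(lambda q:np.concatenate([project(q,s,T)[0]-uv for uv,s,T in obs]),[.55,0,.05]); return r.x,np.abs(r.fun).max()
E
python3 - <<'E'
import pickle,cv2,numpy as np
d=pickle.load(open("d0.pkl","rb"))
a=cv2.resize(d["top"]["pixels"][165:265,100:390],None,fx=2.75,fy=2.75,interpolation=2)
b=cv2.resize(d["scene"]["pixels"][175:325,180:440],None,fx=2.1,fy=2.1,interpolation=2)
c=np.zeros((a.shape[0]+b.shape[0],a.shape[1],3),np.uint8); c[:a.shape[0]]=a; c[a.shape[0]:,:b.shape[1]]=b
print(c.shape); cv2.imwrite("pics/c1.png",c[...,::-1])
E
```

```text
(590, 798, 3)
```

View pics/c1.png

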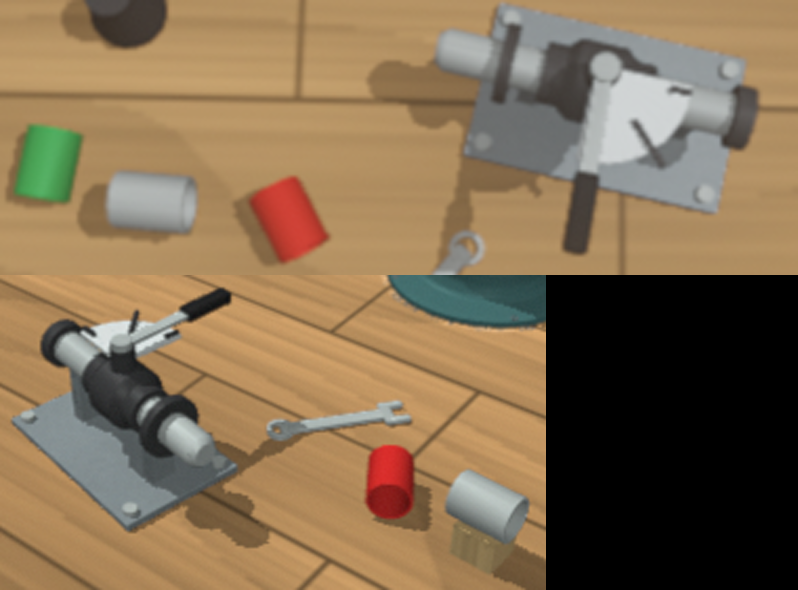

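The crop shows the plate corners (top view ≈(282,166), (371,187), (361,242), (269,221)), spigot tip ≈(260,182), and the steel sleeve at ≈(155,238) between the green and red ones. In scene it lies at ≈(412,286) on the cradle. The lever is near shut.

```bash
cat > fit.py <<'E'
from h import *
def cyl(c,yaw,pitch,r,L,n=60):
    a=np.array([np.cos(yaw)*np.cos(pitch),np.sin(yaw)*np.cos(pitch),np.sin(pitch)])
    u=np.array([-np.sin(yaw),np.cos(yaw),0]); w=np.cross(a,u); t=np.linspace(0,2*np.pi,n)[:,None]
    ring=r*(np.cos(t)*u+np.sin(t)*w); return np.vstack([c+ring+a*L/2,c+ring-a*L/2])
TH=np.linspace(0,2*np.pi,24,endpoint=False); D=np.c_[np.cos(TH),np.sin(TH)]
def support(pts): return (pts@D.T).max(0)
def greymask(px,box):
    x0,y0,x1,y1=box; hsv=cv2.cvtColor(px,cv2.COLOR_RGB2HSV)
    m=((hsv[...,1]<50)&(hsv[...,2]>90)).astype(np.uint8); k=np.zeros_like(m); k[y0:y1,x0:x1]=m[y0:y1,x0:x1]
    n,l,st,_=cv2.connectedComponentsWithStats(k); i=1+st[1:,4].argmax(); return (l==i).astype(np.uint8)
def msupport(m):
    ys,xs=np.nonzero(m); return support(np.c_[xs,ys].astype(float))+0.5*np.abs(D).sum(1)*0.8  # pixel half-width
def fit_sleeve(views,x0):  # views: (s,T,mask)
    S=[msupport(m) for _,_,m in views]
    f=lambda q:np.concatenate([support(project(cyl(q[:3],q[3],0,.025,.064),s,T))-sp for (s,T,_),sp in zip(views,S)])
    r=least_squares(f,x0,loss="soft_l1",x_scale=[.01,.01,.01,.1],diff_step=1e-4); return r.x,np.sqrt((f(r.x)**2).mean())
E
python3 - <<'E'
from fit import *; import pickle
d=pickle.load(open("d0.pkl","rb")); t,s=d["top"],d["scene"]; Tt,Ts=campose(t),campose(s)
A=lambda x,y:(np.array([x,y])/2.75+[100,165]-.3); B=lambda x,y:(np.array([x,y-275])/2.1+[180,175]-.3)
obs=[((.075,.12,.01),A(500,4),t),((.075,-.12,.01),A(745,60),t),((-.075,-.12,.01),A(717,212),t),((-.075,.12,.01),A(465,155),t),
 ((0,.14,.09),A(440,48),t),((.075,-.12,.01),B(13,423),s),((.075,.12,.01),B(130,528),s),((-.075,.12,.01),B(236,466),s),((0,.14,.09),B(203,447),s)]
def f(q,full=False):
    o=[]
    for p,uv,c in obs:
        w=np.array(p); w=np.r_[R.from_euler("z",q[2]).apply(w)[:2]+q[:2],w[2]+q[3]]
        o.append(project(w,c,campose(c))[0]-uv)
    return np.array(o).ravel()
r=least_squares(f,[.55,-.05,.2,0]); print("rig",r.x.round(4)); print(r.fun.reshape(-1,2).round(1).tolist())
q=r.x
print("tip measured",tri([(A(440,48),t,Tt),(B(203,447),s,Ts)]))
# lever grip end (150mm): top (577,252), scene (222,294)
g,e=tri([(A(577,250),t,Tt),(B(229,294),s,Ts)]); print("gripend",g.round(3),e, "angle from -x deg",np.rad2deg(np.arctan2(*(g[:2]-q[:2])[::-1])-q[2]-np.pi)%360)
mt=greymask(t["pixels"],(135,222,178,255)); ms=greymask(s["pixels"],(385,262,438,310)); print(mt.sum(),ms.sum())
for v in ([(t,Tt,mt),(s,Ts,ms)],): print("sleeve",*fit_sleeve(v,[.5,.3,.06,1.6]))
E
```

```text
rig [ 0.5984 -0.1437 -0.2002 -0.0031]
[[-1.9, -0.7], [-1.2, -1.2], [-1.4, -0.3], [-1.9, 0.0], [5.7, 1.9], [-0.3, -1.1], [0.6, 0.0], [2.5, 0.2], [-2.7, 0.1]]
tip measured (array([0.62962617, 0.0055546 , 0.09519731]), np.float64(0.5796062708852787))
gripend [ 0.455 -0.104  0.151] 1.0775186520160105 angle from -x deg 356.0159123934071
636 848
sleeve [0.49595292 0.25413654 0.05927737 1.49930012] 0.5089585106295877
```

```bash
cat > plan.py <<'E'
from h import *
from bench import readout
def plan(pos,yaw=None,n=8,tilt0=True):
    """rows to TCP pos, tool down with tool x at world yaw (rad, nearest equivalent given)"""
    s=readout.get_state(); p=np.array(s["position"]); Rm=rot(s["tcp_rot"]).as_matrix()
    y0=np.arctan2(Rm[1,0],Rm[0,0]); dy=0 if yaw is None else (yaw-y0+np.pi)%(2*np.pi)-np.pi
    Rf=np.c_[[np.cos(y0+dy),np.sin(y0+dy),0],[np.sin(y0+dy),-np.cos(y0+dy),0],[0,0,-1]]
    rv=R.from_matrix(Rm.T@Rf).as_rotvec(); step=R.from_rotvec(rv/n); rr=R.from_matrix(Rm); out=[]
    q=p.copy()
    for i in range(n):
        d=np.round(rr.inv().apply((np.array(pos)-q)/(n-i))*100,2); a=np.round(np.rad2deg(rv/n),2)
        out.append([d.tolist(),a.tolist()]); q=q+rr.apply(d/100); rr=rr*R.from_rotvec(np.deg2rad(a))
    print("from",p.round(4),"yaw",round(np.rad2deg(y0),2),"tilt z",Rm[:,2].round(4)); print(str(out).replace(" ",""))
E
python3 -c "
from plan import *
plan([.52,0,.36],np.deg2rad(78.5),16)"
```

```text
from [0.1562 0.6049 0.227 ] yaw 165.51 tilt z [-2.e-04 -9.e-04 -1.e+00]
[[[-3.15,-3.09,-0.83],[-0.0,0.0,5.44]],[[-3.43,-2.78,-0.83],[-0.0,0.0,5.44]],[[-3.67,-2.44,-0.83],[-0.0,0.0,5.44]],[[-3.89,-2.08,-0.83],[-0.0,0.0,5.44]],[[-4.07,-1.71,-0.83],[-0.0,0.0,5.44]],[[-4.21,-1.31,-0.83],[-0.0,0.0,5.44]],[[-4.32,-0.91,-0.83],[-0.0,0.0,5.44]],[[-4.38,-0.49,-0.83],[-0.0,0.0,5.44]],[[-4.41,-0.08,-0.83],[-0.0,0.0,5.44]],[[-4.4,0.34,-0.83],[-0.0,0.0,5.44]],[[-4.35,0.76,-0.83],[-0.0,0.0,5.44]],[[-4.25,1.17,-0.82],[-0.0,0.0,5.44]],[[-4.13,1.56,-0.83],[-0.0,0.0,5.44]],[[-3.96,1.95,-0.82],[-0.0,0.0,5.44]],[[-3.75,2.32,-0.83],[-0.0,0.0,5.44]],[[-3.52,2.66,-0.82],[-0.0,0.0,5.44]]]
```

send_rows(motion=[[[-3.1,-3.1,-0.8],[0,0,5.4]],[[-3.4,-2.8,-0.8],[0,0,5.4]],[[-3.7,-2.4,-0.8],[0,0,5.4]],[[-3.9,-2.1,-0.8],[0,0,5.4]],[[-4.1,-1.7,-0.8],[0,0,5.4]],[[-4.2,-1.3,-0.8],[0,0,5.4]],[[-4.3,-0.9,-0.8],[0,0,5.4]],[[-4.4,-0.5,-0.8],[0,0,5.4]]])

```text
time_s: 0.95
position: [0.3393, 0.3014, 0.2918]
tcp_rot: [-0.0, 0.484, 0.875, 0.0]
force: [1.6, 0.0, 0.4]
opening: 1.001
gripper_force: 0.0
```

send_rows(motion=[[[-4.4,-0.1,-0.8],[0,0,5.4]],[[-4.4,0.3,-0.8],[0,0,5.4]],[[-4.3,0.8,-0.8],[0,0,5.4]],[[-4.2,1.2,-0.8],[0,0,5.4]],[[-4.1,1.6,-0.8],[0,0,5.4]],[[-4,1.9,-0.8],[0,0,5.4]],[[-3.8,2.3,-0.8],[0,0,5.4]],[[-3.5,2.7,-0.8],[0,0,5.4]]])

```text
time_s: 1.75
position: [0.5234, 0.0009, 0.356]
tcp_rot: [0.0, 0.772, 0.635, 0.0]
force: [1.2, 0.9, -0.2]
opening: 0.999
gripper_force: 0.0
```

send_rows(motion=[[[0,0,0],[0,0,0]],[[0,0,0],[0,0,0]]])

```text
time_s: 1.95
position: [0.5229, 0.0021, 0.3551]
tcp_rot: [0.0, 0.771, 0.636, -0.0]
force: [-0.8, 1.0, -1.3]
opening: 0.997
gripper_force: 0.0
```

```bash
python3 - <<'E'
from h import *; from bench import readout,vision; import pickle
st=readout.get_state(); w=vision.snapshot("wrist"); pickle.dump((st,w),open("w1.pkl","wb"))
print(st["position"],st["tcp_rot"])
cv2.imwrite("pics/w1.png",cv2.resize(w["pixels"],(800,600),interpolation=2)[...,::-1])
E
```

```text
[0.52293935 0.00211735 0.35512104] [ 3.17961020e-05  7.71326575e-01  6.36439417e-01 -4.27277565e-04]
```

View pics/w1.png

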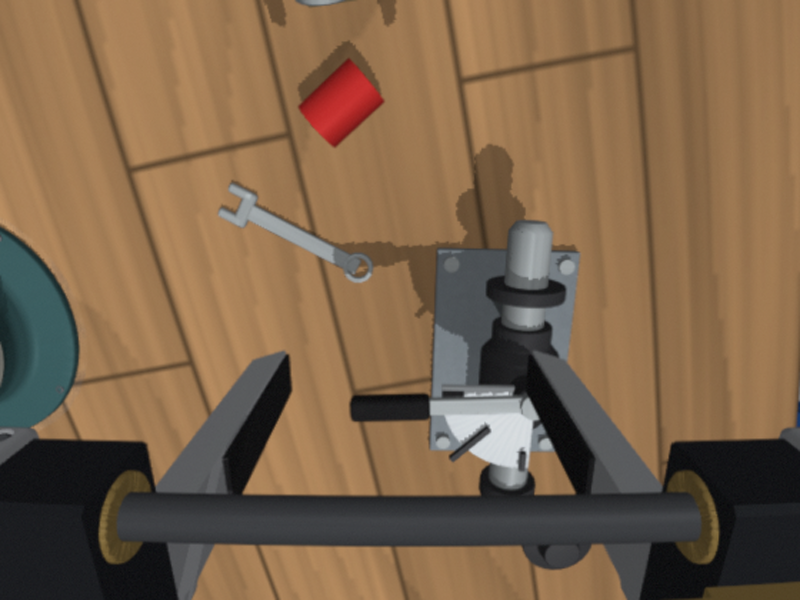

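Wrist view shows the spigot pointing up at ≈(530,222 of 800×600), collar at ≈(526,290), lever grip end at (351,408), stem ≈(530,407); plate corners (438,249), (579,252), (430,449).

```bash
python3 - <<'E'
from fit import *; import pickle
d=pickle.load(open("d0.pkl","rb")); t,s=d["top"],d["scene"]; st,w=pickle.load(open("w1.pkl","rb"))
T={id(t):campose(t),id(s):campose(s),id(w):campose(w,st)}
A=lambda x,y:(np.array([x,y])/2.75+[100,165]-.3); B=lambda x,y:(np.array([x,y-275])/2.1+[180,175]-.3); C=lambda x,y:np.array([x,y])/1.4286-.2
plate=[((.075,.12,.01),A(500,4),t),((.075,-.12,.01),A(745,60),t),((-.075,-.12,.01),A(717,212),t),((-.075,.12,.01),A(465,155),t),
((.075,-.12,.01),B(13,423),s),((.075,.12,.01),B(130,528),s),((-.075,.12,.01),B(236,466),s),
((-.075,.12,.01),C(438,249),w),((.075,.12,.01),C(579,252),w),((-.075,-.12,.01),C(430,449),w)]
def f(q,obs):
    o=[]
    for p,uv,c in obs:
        p=np.array(p); x=np.r_[R.from_euler("z",q[2]).apply(p)[:2]+q[:2],p[2]]
        o.append(project(x,c,T[id(c)])[0]-uv)
    return np.array(o).ravel()
for name,o in(("all",plate),("top",plate[:4]),("scene",plate[4:7]),("wrist",plate[7:])):
    r=least_squares(f,[.55,-.05,-.2],args=(o,)); print(name,r.x.round(4),r.fun.reshape(-1,2).round(1).tolist())
    if name=="all": q=r.x
L=lambda P:np.r_[R.from_euler("z",-q[2]).apply(np.r_[P[:2]-q[:2],0])[:2],P[2]]
V=lambda uv,c:(uv,c,T[id(c)])
a,b,c=V(A(440,48),t),V(B(203,447),s),V(C(529.5,224),w)
for o in ([a,b],[a,c],[b,c],[a,b,c]): P,e=tri(o); print("tip",P.round(4),e.round(1),"rig",L(P).round(4))
for n,o in {"stem":[V(A(605,63),t),V(B(121,345),s)],"gripend":[V(A(577,250),t),V(B(229,294),s),V(C(351,408),w)],"collartop":[V(A(508,65),t),V(B(172,425),s)],"cap":[V(A(753,118),t),V(B(52,345),s)]}.items():
    P,e=tri(o); print(n,P.round(4),e.round(1),"rig",L(P).round(4))
E
```

```text
all [ 0.5978 -0.146  -0.2066] [[-0.8, -1.1], [0.1, -0.9], [-0.5, 0.1], [-1.1, -0.2], [-0.7, -2.8], [-0.5, -1.6], [1.8, -1.1], [-0.7, -0.1], [1.3, -0.4], [0.2, 1.2]]
top [ 0.5965 -0.1475 -0.205 ] [[-0.3, -0.5], [0.7, -0.5], [0.2, 0.5], [-0.5, 0.4]]
scene [ 0.6027 -0.1426 -0.1989] [[-1.5, -1.1], [-0.4, 0.3], [1.8, 0.2]]
wrist [ 0.5973 -0.1457 -0.2097] [[-0.8, -0.4], [1.1, -0.3], [-0.3, 1.0]]
tip [0.6296 0.0056 0.0952] 0.6 rig [0.     0.1548 0.0952]
tip [0.631  0.0073 0.0826] 0.3 rig [0.001  0.1568 0.0826]
tip [0.6289 0.0083 0.0947] 1.8 rig [-0.0013  0.1573  0.0947]
tip [0.6289 0.0079 0.0944] 1.7 rig [-0.0012  0.157   0.0944]
stem [ 0.6054 -0.1272  0.1523] 0.2 rig [0.0036 0.0199 0.1523]
gripend [ 0.4539 -0.1035  0.1505] 1.1 rig [-0.1495  0.012   0.1505]
collartop [ 0.616  -0.051   0.0881] 0.4 rig [-0.0017  0.0967  0.0881]
cap [ 0.5778 -0.268   0.0793] 1.0 rig [ 0.0055 -0.1236  0.0793]
```

```bash
python3 - <<'E'
from plan import *; import pickle
st,w=pickle.load(open("w1.pkl","rb")); T=campose(w,st)
C=lambda x,y:np.array([x,y])/1.4286-.2
p=onplane(C(529.5,262),w,T,.09); o=np.array([.6011,-.1303]); yaw=-.2066
print("spigot axis pt",p, "rig x:",(R.from_euler("z",-yaw).apply(np.r_[p-o,0])))
plan([.496,.254,.16],1.499,8)
E
```

```text
spigot axis pt [ 0.62505864 -0.02451746] rig x: [0.0017496  0.10844769 0.        ]
from [0.5226 0.0032 0.355 ] yaw 79.17 tilt z [-9.e-04 -1.e-04 -1.e+00]
[[[3.02,-0.91,2.44],[-0.01,0.0,-0.84]],[[3.03,-0.87,2.44],[-0.01,0.0,-0.84]],[[3.04,-0.83,2.44],[-0.01,0.0,-0.84]],[[3.06,-0.78,2.44],[-0.01,0.0,-0.84]],[[3.07,-0.74,2.43],[-0.01,0.0,-0.84]],[[3.07,-0.69,2.44],[-0.01,0.0,-0.84]],[[3.09,-0.65,2.43],[-0.01,0.0,-0.84]],[[3.09,-0.6,2.44],[-0.01,0.0,-0.84]]]
```

send_rows(motion=[[[3,-0.9,2.44],[0,0,-0.84]],[[3,-0.9,2.44],[0,0,-0.84]],[[3,-0.8,2.44],[0,0,-0.84]],[[3.1,-0.8,2.44],[0,0,-0.84]],[[3.1,-0.7,2.44],[0,0,-0.84]],[[3.1,-0.7,2.44],[0,0,-0.84]],[[3.1,-0.7,2.43],[0,0,-0.84]],[[3.1,-0.6,2.43],[0,0,-0.84]]], jaw=1)

```text
time_s: 2.8
position: [0.4946, 0.2565, 0.1595]
tcp_rot: [-0.0, 0.731, 0.682, 0.0]
force: [1.3, 0.1, 0.5]
opening: 1.003
gripper_force: 0.0
```

send_rows(motion=[[[0,0,0],[0,0,0]],[[0,0,0],[0,0,0]]])

```text
time_s: 3.0
position: [0.4951, 0.2548, 0.1601]
tcp_rot: [-0.0, 0.731, 0.682, -0.001]
force: [1.0, -0.2, -0.2]
opening: 1.0
gripper_force: 0.0
```

```bash
python3 - <<'E'
from plan import *; from fit import *; from bench import vision
st=readout.get_state(); w=vision.snapshot("wrist")
P=project(cyl(np.array([.496,.2541,.06]),1.4993,0,.025,.064),w,campose(w,st)); im=w["pixels"].copy()
for p in P: cv2.circle(im,tuple(p.round().astype(int)),1,(255,0,255),-1)
cv2.imwrite("pics/w2.png",im[...,::-1]); plan([.496,.254,.063],1.499,4)
E
```

```text
from [0.4959 0.2539 0.1608] yaw 85.9 tilt z [-1.e-04 -2.e-04 -1.e+00]
[[[0.0,0.0,2.44],[-0.0,0.0,0.0]],[[0.0,0.0,2.45],[-0.0,0.0,0.0]],[[0.01,0.01,2.44],[-0.0,0.0,0.0]],[[0.0,0.0,2.45],[-0.0,0.0,0.0]]]
```

View pics/w2.png

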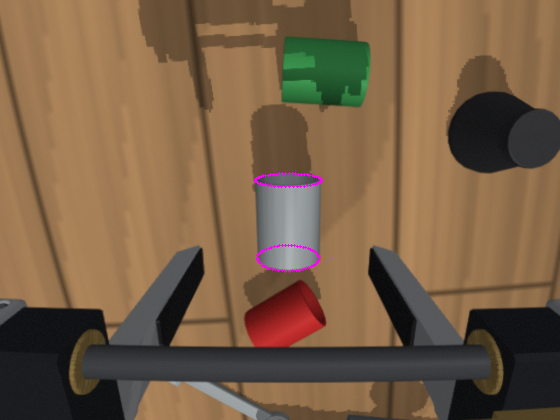

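The projected model outline fits the sleeve in the wrist view (ends at ≈(288,180) and (288,258)), midway between the fingers. Descending.

send_rows(motion=[[[0,0,3],[0,0,0]],[[0,0,3],[0,0,0]],[[0,0,2],[0,0,0]],[[0,0,1.2],[0,0,0]],[[0,0,0.6],[0,0,0]],[[0,0,0],[0,0,0]]])

```text
time_s: 3.65
position: [0.4966, 0.2536, 0.0628]
tcp_rot: [0.0, 0.732, 0.681, 0.0]
force: [0.6, 0.3, 0.5]
opening: 1.0
gripper_force: 0.0
```

send_rows(motion=[[[0,0,0],[0,0,0]],[[0,0,0],[0,0,0]],[[0,0,0],[0,0,0]],[[0,0,0],[0,0,0]],[[0,0,0],[0,0,0]],[[0,0,0],[0,0,0]],[[0,0,0],[0,0,0]],[[0,0,0],[0,0,0]]], jaw=0)

```text
time_s: 4.45
position: [0.4964, 0.2539, 0.0626]
tcp_rot: [0.0, 0.732, 0.681, 0.0]
force: [-0.3, 0.7, 2.8]
opening: 0.529
gripper_force: 30.0
```

send_rows(motion=[[[0,0,-1],[0,0,0]],[[0,0,-3],[0,0,0]],[[0,0,-3],[0,0,0]],[[0,0,-3],[0,0,0]],[[0,0,0],[0,0,0]],[[0,0,0],[0,0,0]]])

```text
time_s: 5.05
position: [0.4962, 0.2539, 0.1628]
tcp_rot: [-0.0, 0.732, 0.681, 0.0]
force: [0.1, 0.3, -3.9]
opening: 0.53
gripper_force: 30.0
```

```bash
python3 -c "
from plan import *
plan([.6423,.0623,.16],np.deg2rad(78.16),8)"
```

```text
from [0.4962 0.2539 0.1628] yaw 85.85 tilt z [ 4.e-04  6.e-04 -1.e+00]
[[[-2.26,2.0,0.03],[0.0,-0.0,0.96]],[[-2.22,2.03,0.04],[0.0,-0.0,0.96]],[[-2.19,2.07,0.03],[0.0,-0.0,0.96]],[[-2.15,2.11,0.04],[0.0,-0.0,0.96]],[[-2.12,2.14,0.03],[0.0,-0.0,0.96]],[[-2.08,2.18,0.04],[0.0,-0.0,0.96]],[[-2.05,2.21,0.03],[0.0,-0.0,0.96]],[[-2.01,2.24,0.04],[0.0,-0.0,0.96]]]
```

send_rows(motion=[[[-2.26,2.0,0.04],[0,0,0.96]],[[-2.22,2.03,0.04],[0,0,0.96]],[[-2.19,2.07,0.04],[0,0,0.96]],[[-2.15,2.11,0.04],[0,0,0.96]],[[-2.12,2.14,0.03],[0,0,0.96]],[[-2.08,2.18,0.03],[0,0,0.96]],[[-2.05,2.21,0.03],[0,0,0.96]],[[-2.01,2.24,0.03],[0,0,0.96]]])

```text
time_s: 5.85
position: [0.6422, 0.061, 0.158]
tcp_rot: [-0.001, 0.777, 0.63, -0.001]
force: [0.2, -0.2, -2.0]
opening: 0.532
gripper_force: 30.0
```

send_rows(motion=[[[0,0,2.5],[0,0,0]],[[0,0,2.5],[0,0,0]],[[0,0,1.74],[0,0,0]],[[0,0,0],[0,0,0]],[[0,0,0],[0,0,0]]])

```text
time_s: 6.35
position: [0.6423, 0.0621, 0.0923]
tcp_rot: [-0.0, 0.776, 0.63, -0.0]
force: [-0.2, 1.3, -3.0]
opening: 0.529
gripper_force: 30.0
```

```bash
python3 - <<'E'
from fit import *; from bench import readout,vision; import pickle
st=readout.get_state(); d={n:vision.snapshot(n) for n in("wrist","top","scene")}; pickle.dump((st,d),open("d3.pkl","wb"))
print(np.round(st["position"],4),np.rad2deg(rot(st["tcp_rot"]).as_euler("xyz")),st["force"])
c=np.zeros((600,800,3),np.uint8)
c[:300,:400]=cv2.resize(d["wrist"]["pixels"],(400,300),interpolation=3)
t=d["top"]["pixels"][150:250,190:323]; c[:300,400:799]=cv2.resize(t,(399,300),interpolation=2)
s=d["scene"]["pixels"][190:290,190:390]; c[300:,:600]=cv2.resize(s,(600,300),interpolation=2)
cv2.imwrite("pics/c3.png",c[...,::-1])
E
```

```text
[0.6423 0.0621 0.0923] [-1.79972304e+02  2.96720920e-02  7.81642168e+01] [-0.19179764  1.334092   -3.01138749]
```

View pics/c3.png

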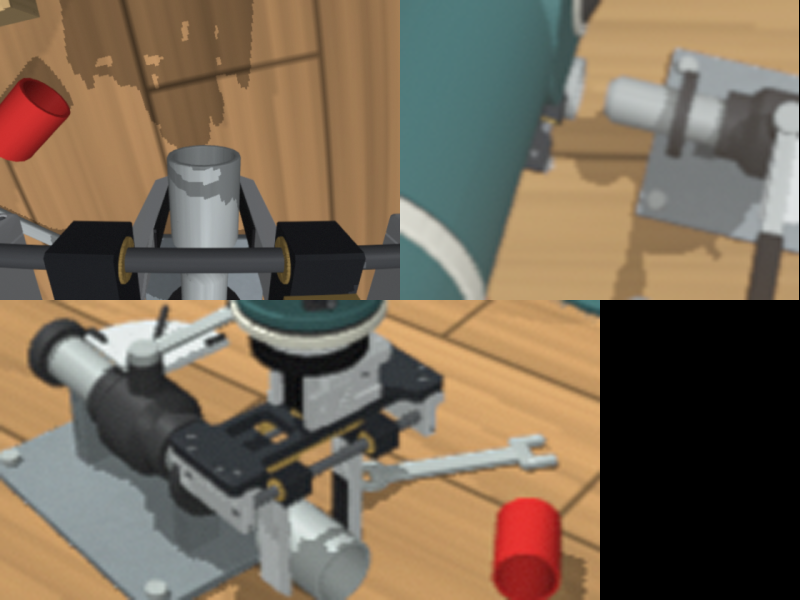

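send_rows(motion=[[[-0.5,0,0],[0,0,0]],[[-0.5,0,0],[0,0,0]],[[-0.5,0,0],[0,0,0]],[[-0.5,0,0],[0,0,0]],[[-0.5,0,0],[0,0,0]],[[-0.4,0,0],[0,0,0]],[[-0.3,0,0],[0,0,0]]])

```text
time_s: 7.2
position: [0.6358, 0.0303, 0.0923]
tcp_rot: [0.0, 0.776, 0.63, -0.0]
force: [0.1, 0.1, -3.3]
opening: 0.532
gripper_force: 30.0
```

send_rows(motion=[[[-0.3,0,0],[0,0,0]],[[-0.3,0,0],[0,0,0]],[[0,0,0],[0,0,0]]])

```text
time_s: 7.5
position: [0.6345, 0.0245, 0.0923]
tcp_rot: [0.0, 0.776, 0.63, -0.0]
force: [0.9, 0.5, -2.2]
opening: 0.533
gripper_force: 30.0
```

send_rows(motion=[[[-0.5,0,0],[0,0,0]],[[-0.5,0,0],[0,0,0]],[[-0.4,0,0],[0,0,0]],[[-0.3,0,0],[0,0,0]],[[-0.3,0,0],[0,0,0]],[[0,0,0],[0,0,0]]])

```text
time_s: 8.1
position: [0.6304, 0.0048, 0.0923]
tcp_rot: [0.0, 0.776, 0.63, -0.0]
force: [-0.3, 0.1, -2.2]
opening: 0.529
gripper_force: 30.0
```

send_rows(motion=[[[-0.4,0,0],[0,0,0]],[[-0.4,0,0],[0,0,0]],[[-0.3,0,0],[0,0,0]],[[-0.3,0,0],[0,0,0]],[[0,0,0],[0,0,0]]])

```text
time_s: 8.6
position: [0.6275, -0.009, 0.0923]
tcp_rot: [0.0, 0.776, 0.63, -0.0]
force: [0.6, 0.0, -1.9]
opening: 0.531
gripper_force: 30.0
```

send_rows(motion=[[[-0.2,0,0],[0,0,0]],[[-0.2,0,0],[0,0,0]],[[-0.2,0,0],[0,0,0]],[[0,0,0],[0,0,0]]])

```text
time_s: 9.0
position: [0.6266, -0.0133, 0.0924]
tcp_rot: [-0.0, 0.776, 0.631, 0.001]
force: [1.0, 5.1, -3.5]
opening: 0.53
gripper_force: 30.0
```

send_rows(motion=[[[-0.1,0,0],[0,0,0]],[[-0.1,0,0],[0,0,0]],[[0,0,0],[0,0,0]]])

```text
time_s: 9.3
position: [0.6266, -0.0135, 0.0924]
tcp_rot: [-0.001, 0.776, 0.631, 0.001]
force: [3.3, 12.7, -4.3]
opening: 0.531
gripper_force: 30.0
```

send_rows(motion=[[[-0.1,0,0],[0,0,0]],[[-0.1,0,0],[0,0,0]],[[0,0,0],[0,0,0]]])

```text
time_s: 9.6
position: [0.6266, -0.0136, 0.0924]
tcp_rot: [-0.001, 0.775, 0.632, 0.002]
force: [6.8, 20.0, -4.3]
opening: 0.526
gripper_force: 30.0
```

send_rows(motion=[[[0.25,0,0],[0,0,0]],[[0,0,0],[0,0,0]]])

```text
time_s: 9.8
position: [0.6266, -0.0134, 0.0924]
tcp_rot: [-0.001, 0.776, 0.631, 0.001]
force: [2.6, 10.7, -3.6]
opening: 0.532
gripper_force: 30.0
```

send_rows(motion=[[[0,0,0],[0,0,0]],[[0,0,0],[0,0,0]],[[0,0,0],[0,0,0]],[[0,0,0],[0,0,0]],[[0,0,0],[0,0,0]],[[0,0,0],[0,0,0]]], jaw=1)

```text
time_s: 10.4
position: [0.6261, -0.0158, 0.0923]
tcp_rot: [0.0, 0.776, 0.63, -0.0]
force: [-0.0, 0.4, 0.2]
opening: 0.988
gripper_force: 0.0
```

send_rows(motion=[[[0,0,-1],[0,0,0]],[[0,0,-3],[0,0,0]],[[0,0,-4],[0,0,0]],[[0,0,-5],[0,0,0]],[[2,0,-5],[0,0,0]],[[4,0,-3],[0,0,0]],[[4,0,0],[0,0,0]],[[0,0,0],[0,0,0]]])

```text
time_s: 11.2
position: [0.6467, 0.0871, 0.2996]
tcp_rot: [-0.0, 0.774, 0.633, 0.001]
force: [0.3, 0.3, -1.3]
opening: 0.999
gripper_force: 0.0
```

```bash
python3 - <<'E'
from fit import *; from bench import readout,vision; import pickle
st=readout.get_state(); d={n:vision.snapshot(n) for n in("wrist","top","scene")}; pickle.dump((st,d),open("d4.pkl","wb"))
print(np.round(st["position"],4))
c=np.zeros((600,800,3),np.uint8)
c[:300,:400]=cv2.resize(d["wrist"]["pixels"],(400,300),interpolation=3)
t=d["top"]["pixels"][150:250,250:383]; c[:300,400:799]=cv2.resize(t,(399,300),interpolation=2)
c[300:,:400]=cv2.resize(d["scene"]["pixels"][185:285,190:323],(400,300),interpolation=2)
cv2.imwrite("pics/c4.png",c[...,::-1])
E
```

```text
[0.6467 0.0871 0.2996]
```

View pics/c4.png

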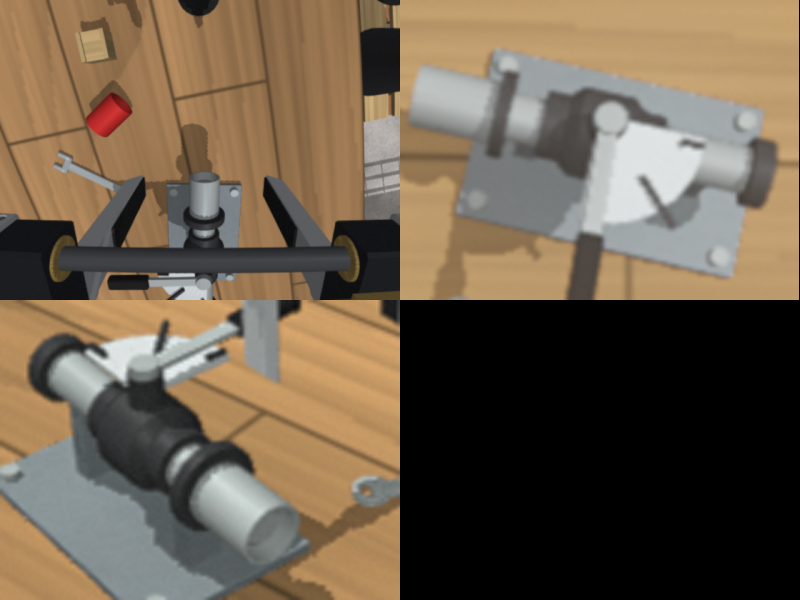

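The sleeve sits flush against the collar in both the top view (collar ≈(500,115) in its panel) and the scene view; the lever is still at shut. Next comes the lever.

```bash
python3 -c "
from plan import *
plan([.484,-.108,.25],np.deg2rad(-10.3),14)"
```

```text
from [0.6461 0.0801 0.2989] yaw 78.13 tilt z [-1.e-04 -6.e-04 -1.e+00]
[[[-1.55,-0.86,0.35],[0.0,0.0,6.32]],[[-1.64,-0.68,0.35],[0.0,0.0,6.32]],[[-1.7,-0.5,0.35],[0.0,0.0,6.32]],[[-1.75,-0.3,0.35],[0.0,0.0,6.32]],[[-1.77,-0.11,0.35],[0.0,0.0,6.32]],[[-1.77,0.08,0.35],[0.0,0.0,6.32]],[[-1.75,0.28,0.35],[0.0,0.0,6.32]],[[-1.71,0.47,0.35],[0.0,0.0,6.32]],[[-1.65,0.66,0.35],[0.0,0.0,6.32]],[[-1.56,0.83,0.35],[0.0,0.0,6.32]],[[-1.46,1.0,0.35],[0.0,0.0,6.32]],[[-1.35,1.15,0.35],[0.0,0.0,6.32]],[[-1.21,1.3,0.35],[0.0,0.0,6.32]],[[-1.06,1.42,0.35],[0.0,0.0,6.32]]]
```

send_rows(motion=[[[-1.55,-0.86,0.35],[0,0,6.32]],[[-1.64,-0.68,0.35],[0,0,6.32]],[[-1.7,-0.5,0.35],[0,0,6.32]],[[-1.75,-0.3,0.35],[0,0,6.32]],[[-1.77,-0.11,0.35],[0,0,6.32]],[[-1.77,0.08,0.35],[0,0,6.32]],[[-1.75,0.28,0.35],[0,0,6.32]],[[-1.71,0.47,0.35],[0,0,6.32]]])

```text
time_s: 12.15
position: [0.5527, -0.0288, 0.2707]
tcp_rot: [-0.0, 0.972, 0.235, -0.0]
force: [0.1, 0.1, 0.8]
opening: 1.0
gripper_force: 0.0
```

send_rows(motion=[[[-1.65,0.66,0.35],[0,0,6.32]],[[-1.56,0.83,0.35],[0,0,6.32]],[[-1.46,1.0,0.35],[0,0,6.32]],[[-1.35,1.15,0.35],[0,0,6.32]],[[-1.21,1.3,0.35],[0,0,6.32]],[[-1.06,1.42,0.35],[0,0,6.32]],[[0,0,0],[0,0,0]],[[0,0,0],[0,0,0]]])

```text
time_s: 12.95
position: [0.4841, -0.1079, 0.2499]
tcp_rot: [-0.0, 0.996, -0.09, 0.0]
force: [0.1, 0.5, -0.6]
opening: 0.999
gripper_force: 0.0
```

```bash
python3 - <<'E'
from plan import *; from bench import vision; import pickle
st=readout.get_state(); w=vision.snapshot("wrist"); T=campose(w,st); pickle.dump((st,w),open("w5.pkl","wb"))
im=cv2.resize(w["pixels"],(800,600),interpolation=2)
o=np.array([.602,-.1297])
for deg in (0,1.5):
    a=np.deg2rad(168.16+deg); 
    for r in(.085,.12,.15):
        p=project(np.r_[o+r*np.array([np.cos(a),np.sin(a)]),.16],w,T)[0]; cv2.circle(im,tuple(((p+.2)*1.4286).round().astype(int)),2,(255,0,255) if deg else (0,255,0),-1)
cv2.imwrite("pics/w5.png",im[...,::-1]); plan([.484,-.108,.155],np.deg2rad(-10.3),4)
E
```

```text
from [ 0.4844 -0.1075  0.2499] yaw -10.25 tilt z [ 3.e-04  2.e-04 -1.e+00]
[[[-0.01,0.02,2.37],[-0.0,-0.0,0.01]],[[-0.01,0.01,2.37],[-0.0,-0.0,0.01]],[[-0.01,0.02,2.38],[-0.0,-0.0,0.01]],[[-0.0,0.01,2.37],[-0.0,-0.0,0.01]]]
```

View pics/w5.png

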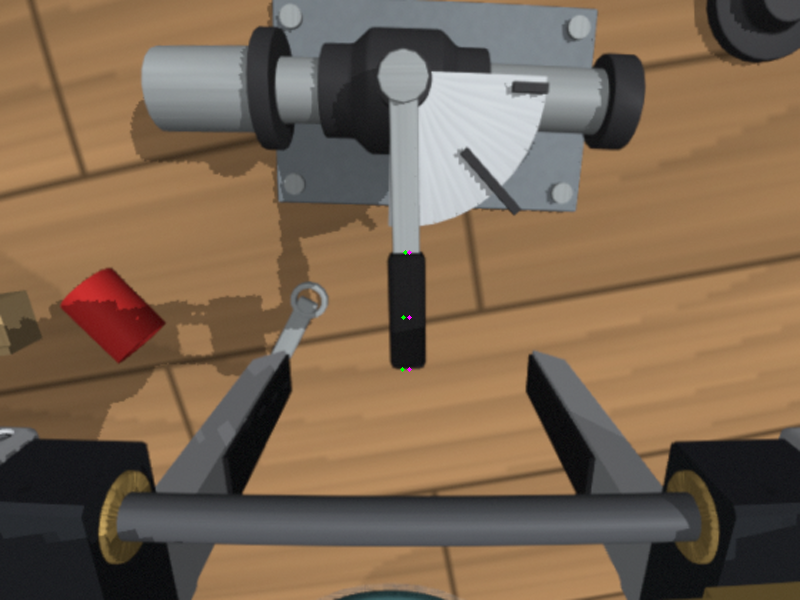

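The grip is at ≈(407,310), matching the predicted dots and midway between the fingers. The half mark's outer end is at ≈(517,211).

send_rows(motion=[[[0,0,3],[0,0,0]],[[0,0,3],[0,0,0]],[[0,0,2],[0,0,0]],[[0,0,1],[0,0,0]],[[0,0,0.5],[0,0,0]],[[0,0,0],[0,0,0]]])

```text
time_s: 13.6
position: [0.4846, -0.1074, 0.1549]
tcp_rot: [0.0, 0.996, -0.09, -0.0]
force: [-0.6, -0.9, -0.1]
opening: 0.999
gripper_force: 0.0
```

send_rows(motion=[[[0,0,0],[0,0,0]],[[0,0,0],[0,0,0]],[[0,0,0],[0,0,0]],[[0,0,0],[0,0,0]],[[0,0,0],[0,0,0]],[[0,0,0],[0,0,0]],[[0,0,0],[0,0,0]],[[0,0,0],[0,0,0]]], jaw=0)

```text
time_s: 14.4
position: [0.4844, -0.1073, 0.1547]
tcp_rot: [0.0, 0.996, -0.09, 0.0]
force: [0.7, 0.3, 0.2]
opening: 0.361
gripper_force: 0.0
```

```bash
python3 - <<'E'
from plan import *; import pickle
st,w=pickle.load(open("w5.pkl","rb")); T=campose(w,st); C=lambda x,y:np.array([x,y])/1.4286-.2
f=lambda x,y,z:onplane(C(x,y),w,T,z)
stem=f(403,75,.16); h=f(517,211,.139); hi=f(463,150,.139)
ang=lambda v:np.rad2deg(np.arctan2(v[1],v[0]))
a=f(145,88,.09+.0); b=f(618,101,.09)
print("stem",stem,"half",h,"r",np.linalg.norm(h-[.602,-.1297]),"dir from o",ang(h-[.602,-.1297]),"rib dir",ang(h-hi),"pipe dir",ang(a-b),
 "lever",ang(f(407,365,.16)-f(404,120,.157)))
plan([.484,-.108,.155])
E
```

```text
stem [ 0.60156413 -0.12654296] half [ 0.52625841 -0.17522232] r 0.08836894679447246 dir from o -148.99323028625656 rib dir -146.68464481934782 pipe dir 78.03882597659829 lever 170.3094551879461
from [ 0.4844 -0.1073  0.1547] yaw -10.32 tilt z [ 0.e+00 -1.e-04 -1.e+00]
[[[-0.0,0.01,-0.0],[0.0,-0.0,-0.0]],[[-0.0,0.01,-0.0],[0.0,-0.0,-0.0]],[[-0.0,0.01,-0.0],[0.0,-0.0,-0.0]],[[-0.0,0.01,-0.01],[0.0,-0.0,-0.0]],[[-0.01,0.01,-0.0],[0.0,-0.0,-0.0]],[[-0.0,0.01,-0.01],[0.0,-0.0,-0.0]],[[-0.01,0.01,-0.0],[0.0,-0.0,-0.0]],[[-0.0,0.0,-0.01],[0.0,-0.0,-0.0]]]
```

send_rows(motion=[[[0,0,0],[0,0,0]],[[0,0,0],[0,0,0]],[[0,0,0],[0,0,0]],[[0,0,0],[0,0,0]],[[0,0,0],[0,0,0]],[[0,0,0],[0,0,0]]])

```text
time_s: 15.0
position: [0.4844, -0.1073, 0.1547]
tcp_rot: [0.0, 0.996, -0.09, 0.0]
force: [0.1, -0.2, 0.5]
opening: 0.211
gripper_force: 30.0
```

send_rows(motion=[[[0.01,0.45,0],[0,0,-2.15]],[[0.01,0.45,0],[0,0,-2.15]],[[0.01,0.45,0],[0,0,-2.15]],[[0,0,0],[0,0,0]]])

```text
time_s: 15.4
position: [0.4829, -0.1209, 0.1547]
tcp_rot: [0.0, 0.999, -0.034, 0.0]
force: [2.6, 0.6, -1.5]
opening: 0.209
gripper_force: 30.0
```

Low force, so the lever is following. I'll continue the arc (36.6° left).

send_rows(motion=[[[0.03,0.83,0],[0,0,-4]],[[0.03,0.83,0],[0,0,-4]],[[0.03,0.83,0],[0,0,-4]],[[0.03,0.83,0],[0,0,-4]],[[0.03,0.83,0],[0,0,-4]],[[0.03,0.83,0],[0,0,-4]],[[0,0,0],[0,0,0]]])

```text
time_s: 16.1
position: [0.4907, -0.1698, 0.1547]
tcp_rot: [0.0, 0.985, 0.175, 0.001]
force: [6.5, 2.7, -3.2]
opening: 0.211
gripper_force: 30.0
```

send_rows(motion=[[[0.02,0.62,0],[0,0,-3]],[[0.02,0.62,0],[0,0,-3]],[[0.02,0.62,0],[0,0,-3]],[[0.01,0.5,0],[0,0,-2.4]],[[0,0,0],[0,0,0]],[[0,0,0],[0,0,0]]])

```text
time_s: 16.7
position: [0.5011, -0.1903, 0.1548]
tcp_rot: [0.0, 0.962, 0.271, 0.001]
force: [7.1, 3.3, -3.6]
opening: 0.214
gripper_force: 30.0
```

```bash
python3 - <<'E'
from plan import *
s=readout.get_state(); p=s["position"]; Rm=rot(s["tcp_rot"]).as_matrix()
for o in([.602,-.128],[.602,-.1297],[.6016,-.1265]):
    v=np.array(p[:2])-o; print(np.linalg.norm(v),np.rad2deg(np.arctan2(v[1],v[0]))%360-168.1)
print("toolyaw lever",np.rad2deg(np.arctan2(Rm[1,0],Rm[0,0]))+180-168.1,p,s["force"])
E
```

```text
0.11860637534812664 43.58535780131007
0.11772233170470248 42.88127245198663
0.11906315857088721 44.30072199005846
toolyaw lever 43.390951311709216 [ 0.50107245 -0.1902985   0.15475822] [ 7.08381943  3.31267653 -3.57160338]
```

send_rows(motion=[[[0.01,0.32,0],[0,0,-1.5]],[[0,0,0],[0,0,0]],[[0,0,0],[0,0,0]]])

```text
time_s: 17.0
position: [0.5027, -0.1929, 0.1548]
tcp_rot: [0.0, 0.959, 0.284, 0.001]
force: [5.1, 2.0, -3.4]
opening: 0.209
gripper_force: 30.0
```

send_rows(motion=[[[0,0,0],[0,0,0]],[[0,0,0],[0,0,0]],[[0,0,0],[0,0,0]],[[0,0,0],[0,0,0]],[[0,0,0],[0,0,0]],[[0,0,0],[0,0,0]],[[0,0,0],[0,0,0]],[[0,0,0],[0,0,0]]], jaw=1)

```text
time_s: 17.8
position: [0.5019, -0.1935, 0.1547]
tcp_rot: [0.0, 0.959, 0.284, -0.0]
force: [0.1, 0.7, -1.1]
opening: 0.854
gripper_force: 0.0
```

send_rows(motion=[[[0,0,-1],[0,0,0]],[[0,0,-3],[0,0,0]],[[0,0,-4],[0,0,0]],[[0,0,-4],[0,0,0]],[[-1,0,-3],[0,0,0]],[[0,0,0],[0,0,0]],[[0,0,0],[0,0,0]],[[0,0,0],[0,0,0]]])

```text
time_s: 18.6
position: [0.4933, -0.1987, 0.3041]
tcp_rot: [-0.0, 0.959, 0.284, -0.0]
force: [0.2, 0.1, 0.3]
opening: 0.994
gripper_force: 0.0
```

```bash
python3 - <<'E'
from plan import *; from bench import vision; import pickle
st=readout.get_state(); w=vision.snapshot("wrist"); T=campose(w,st); pickle.dump((st,w),open("w6.pkl","wb"))
print(st["position"])
cv2.imwrite("pics/w6.png",cv2.resize(w["pixels"],(800,600),interpolation=2)[...,::-1])
E
```

```text
[ 0.49331887 -0.19867523  0.30413462]
```

View pics/w6.png

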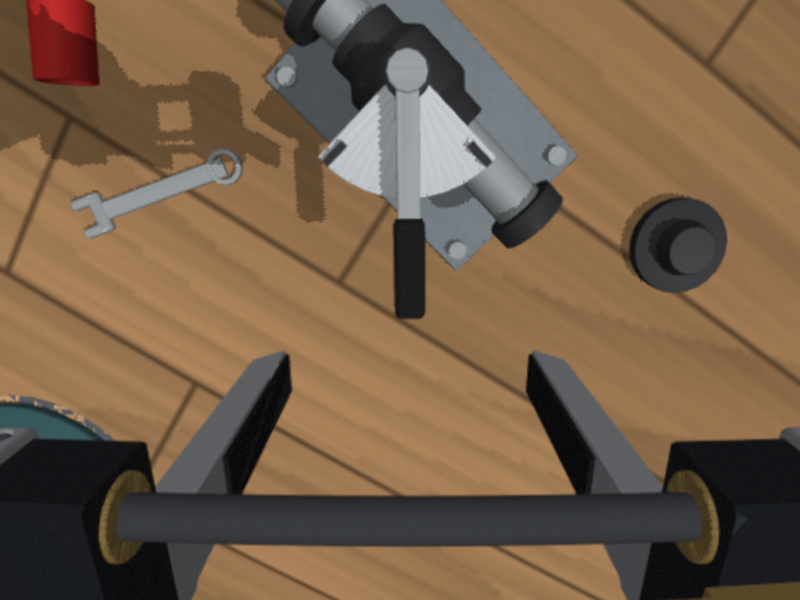

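The lever lies midway between the shut rib (334,152) and the open rib (480,152), running straight from the stem (407,70) to the grip end (410,317). That is within about 1° of the half mark, and the gripper is clear of everything.

```bash
python3 -c "
from bench import order
print(order.hand_in())"
```

```text
the job is handed in; nothing more can be done
None
```

I handed the job in at about 19 s: the steel sleeve is home against the collar, and the lever is released within about 1° of the half-open mark. I did not touch the spanner, flange or reducer.

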